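# Unlock the laser key box and present its shackle

### The job

The small grey key box in front of the laser is shut by a dial lock whose shackle straddles the hasp. Turn the dial clockwise, click by click, until the wide gap in its steel rim faces the shackle and its white pointer points at it, then draw the shackle straight up out of the box and present it: finish holding it in the gripper, upright and still, roughly 10 cm above the middle of the metal tray, touching nothing else. Leave the dial at its open notch and do not disturb the other things on the table.

Things in the scene. Friction and masses are not known exactly. Their poses are not given: they have to be found in the camera images.
- lockbox: Fixed grey key box, 150 (x) x 220 (y) x 50 mm high, white lid strip along its far edge (4 mm above the deck), flat steel hasp tongue passing under the shackle. Origin: centre of the underside; deck at z = 50 mm. Yaw within 0.4 rad. In its frame the dial axis is at (-25, 55) mm, the shackle legs at (-25, 9) and (-25, -35) mm.
- dial (a joint): Dial angle, rad, counter-clockwise positive from above; starts 0.5 to 2.8. At 0 the wide rim gap and white pointer face the shackle (box's -y) and it is free (play 0.2 either side); at other clicks the rim blocks it after 3 mm. Click stops every 0.524 (30 deg), one at 0; 0.1 N m per click; snaps to the nearest when let go. Turns on past 0, to -0.8.
- knob_grip (a point): On the dial's axis, mid-height of its black bar grip, 70 mm above the deck. Bar 16 mm thick, 36 mm long, 52 to 82 mm above the deck; it turns with the dial, lies along the point's y axis, white pointer at the -y end; at dial 0 the point's axes match the box's. Grip across the 16 mm. Below: stem 16 mm across, steel rim 80 mm across 9 to 15 mm above the deck.
- shackle: Loose steel shackle, 0.12 kg +-30 %, upside-down U in its y-z plane: 8 mm legs 44 mm apart, z up. Origin: midway between the legs at the underside of their brass foot collars (24 mm wide on the dial side, +y, 14 mm on the other, both 6 mm high), resting on the deck. Below them 8 mm pins reach 14 mm into 11 mm holes.
- shackle_grip (a point): Middle of the shackle's top bar, 45 mm above its origin: a block 10 mm thick (x) , 28 mm long (y) and 10 mm high; grip it across the 10 mm from above. It is 68 mm from the dial's axis.
- tray_in (a point): Centre of the inner floor (3 mm above the table) of the fixed, empty aluminium tray, 80 (x) x 100 (y) x 18 mm high, which lies on the table behind the box.
- tray: The tray itself; origin at the centre of its underside. To the right of box and tray (y below -0.2 m) stand a tall chin-rest frame at the table's front edge and a slit lamp: from the start, swing the arm past them folded back.
- carton: Bystander: small blue and white carton, 42 x 55 x 34 mm. Origin at its underside.
- lens: Bystander: blue-rimmed lens, 45 mm across, 19 mm high. Origin at its underside.
- prism_case: Bystander: black round case with grey lid, 41 mm across, 25 mm high. Origin at its underside.
- bud_tub: Bystander: clear tub of cotton buds, 61 mm across, 81 mm high. Origin at its underside.
- pen: Bystander: black pen, 145 mm long. Origin at its underside.

How it is judged:
On the way, in this order (a step that is already met when the one before it is completed fails the run):
1. the dial is brought to its open notch with the shackle still seated (value of joint dial between -0.17 and 0.17 rad and z of shackle in the frame of lockbox below 0.058 m), for 0.2 s.
2. the shackle is drawn up clear of the box by the gripper (z of shackle in the frame of lockbox above 0.085 m and contact force between shackle and the fingers above 1 N), for 0.1 s.
At the end, for the whole second after the job is handed in: The gripper is holding the shackle (finger force over 1 N), upright within 0.3 rad, still (under 3 cm/s), its origin within 3 cm sideways of the tray's middle and 4 to 20 cm above the tray floor, touching neither tray nor box; the dial is within 0.2 rad of its open notch (horizontal distance between shackle and tray_in below 0.03 m and z of shackle in the frame of tray_in between 0.04 and 0.2 m and angle between shackle's own z axis and vertical below 0.3 rad and linear speed of shackle below 0.03 m/s and contact force between shackle and the fingers above 1 N and contact force between shackle and tray below 0.1 N and contact force between shackle and lockbox below 0.1 N and value of joint dial between -0.2 and 0.2 rad); the arm keeps its last pose, push and grip.
It fails at once if a bystander is disturbed (moved more than 2 cm) (distance of any of carton, lens, prism_case, bud_tub, pen from where it was at the start of the episode above 0.02 m).
It also fails if it takes over 72 s, if anything falls off the work surface, if the arm or the gripper's body presses on something with over 40 N, if the wrist force passes 120 N, or if a joint passes its speed limit or range.

### The arm

A 6-joint arm with a two-finger parallel gripper is mounted at the origin on a cart in front of the work surface, level with it; the furniture and walls round the work are solid. World frame = base frame: x ahead of the robot, y to its left, z up, the work surface at z = 0. Lengths are in m, angles in rad, forces in N, time in s.
With the tool pointing down it reaches from about 0.25 to 0.725 m from the base axis. Payload 4 kg.
Tool frame: the origin (TCP) lies at the very end of the fingers, on their centre line; the grasp point (between the pads) lies 19 mm behind it; z points along the fingers, y is the line along which they close (so a half turn about z gives the same grasp; the last joint's range is limited). The gripper opens to 85 mm and grips with 20 to 120 N. Pads are 22 mm wide; open, the fingers measure 114 mm over their backs; the gripper's body (76 mm by 85 mm) begins 54 mm behind the grasp point. The pads swing forward as they close: fully open they stand 13 mm farther back than shut.
Start: joints at [1.326, 0.241, 0.005, 1.335, 0, 1.571], TCP at [0.121, 0.485, 0.231] pointing down, gripper open.
Joint ranges: [-2.72, 2.72], [-1.05, 1.87], [-1.09, 1.28], [-1.99, 2.15], [-1.42, 1.44], [-3.14, 3.14]. Speed limits (rad/s): [2.79, 2.79, 3.14, 3.14, 3.14, 3.14].

### API

Orientations are given as a unit quaternion [x, y, z, w].
In Python, from workcell import telemetry, vision, workorder gives the robot as it stands.
- The arm moves only by the shell command python3 -m inch 'ROWS'. ROWS is JSON, a list of rows, each a list of 3 entries, a list of its own where there are three numbers: the turn, a rotation vector about the tool's x, y, z scaled (see below), then the shift along the tool's x, y, z scaled (see below), then the closure, from -1 (fully open) to 1 (shut). A call has 1 to 10 rows; each row shifts and turns the commanded pose from where the row before left it, along the tool's axes as they then stand; what a row does not reach is not made up. The controller multiplies each number of a shift by 0.3 m and each number of a turn by 360 degrees. A row lasts 1/12 s, in which the tool goes at most 41.7 mm and 7.16 degrees, less where a joint would pass 70% of its speed; a pose out of reach is approached as far as the arm can. A call with a number of a shift or a turn outside -1 to 1 is refused whole. A call with a gripper value outside its range is refused whole. The fingers move at their own pace and stop on an object; the grip force is fixed at half the most. Time passes only in rows, so rows that do not move let the fingers close. It gives the time, the measured TCP pose, the force, the opening and the grip force at its end, in the units of the state.
- telemetry.get_obs(): the state, without advancing time (a new reading comes with each control period).
- vision.camera(name): name is "scene" or "top" or "wrist"; returns a dict with "img" (384x512x3 uint8, red, green, blue), "fov_y" (degrees; the focal length in pixels is half the picture's height over the tangent of half this angle, whatever the lens; pixels are square), "cx", "cy" (the principal point, pixels), "pose" (4x4, takes a point from camera to world coordinates). Camera axes: x right, y up, looking along -z (the intrinsics and any distortion apply to the point x, -y, -z); pixel columns grow to the right and rows downward; lengths in m; the calibration is good to about 2 mm. A picture is of the moment at which its call begins. There is no depth.
- workorder.job_done(): hands the job in; it is judged then, once.
The state is a dict: "clock": time; "joint_pos": joint angles; "joint_vel": joint speeds; "tau": joint torques, N m; "eef_pos": TCP position; "tool_rot": TCP orientation; "ft_force": force on the tool from outside, world axes, zero at the start; "ft_torque": the same for the moment, N m; "grip_width": finger opening in m; "grasp_force": force on a finger pad.
Only numpy, scipy, OpenCV 4.12 (cv2) and the standard library are available. Lean on these libraries where they do the work, as an engineer would, in place of code of your own. Each camera call takes 0.05 s, during which the arm holds its last target. There are 200 camera calls.

## Working session

There is one attempt and no reset: what is moved stays moved. The work goes in short steps, Python scripts to look and compute and a shell command to move; the robot and the scene stay as the last step left them, time stands still between calls to the robot, and variables do not carry over. Pictures are saved under pics/ and viewed, at most 10 in all, crops included, and the job is handed in when it is done.

```bash
mkdir -p pics; ls
python3 - <<'E'
from workcell import telemetry, vision
import cv2,numpy as np
o=telemetry.get_obs()
print({k:np.round(v,3).tolist() for k,v in o.items()})
ims=[]
for n in ("scene","top"):
    c=vision.camera(n); np.savez(f"pics/{n}0.npz",**c)
    print(n,c["fov_y"],c["cx"],c["cy"],np.round(c["pose"],3).tolist(),[k for k in c])
    cv2.imwrite(f"pics/{n}0.png",cv2.resize(c["img"][:,:,::-1],(800,600),interpolation=cv2.INTER_CUBIC))
E
```

```text
pics
{'clock': 0.0, 'joint_pos': [1.326, 0.241, 0.004, 1.335, 0.0, 1.571], 'joint_vel': [0.001, 0.0, -0.001, 0.002, 0.001, 0.0], 'tau': [-0.001, -37.232, 25.241, 0.017, -0.0, -0.0], 'eef_pos': [0.121, 0.484, 0.23], 'tool_rot': [0.122, 0.993, -0.001, -0.0], 'ft_force': [-0.286, 1.174, -0.348], 'ft_torque': [0.018, -0.028, 0.002], 'grasp_force': 0.0, 'grip_width': 0.085}
scene 52.74163882296426 256.34472864024247 191.04167610133246 [[-0.629, 0.388, -0.674, -0.038], [-0.777, -0.287, 0.56, 0.425], [0.024, 0.876, 0.482, 0.562], [0.0, 0.0, 0.0, 1.0]] ['img', 'fov_y', 'cx', 'cy', 'pose']
top 43.050124506469814 255.6685733919189 192.87289977574233 [[-0.02, 0.981, -0.193, 0.417], [-1.0, -0.023, -0.013, -0.141], [-0.017, 0.192, 0.981, 1.175], [0.0, 0.0, 0.0, 1.0]] ['img', 'fov_y', 'cx', 'cy', 'pose']
```

View pics/scene0.png

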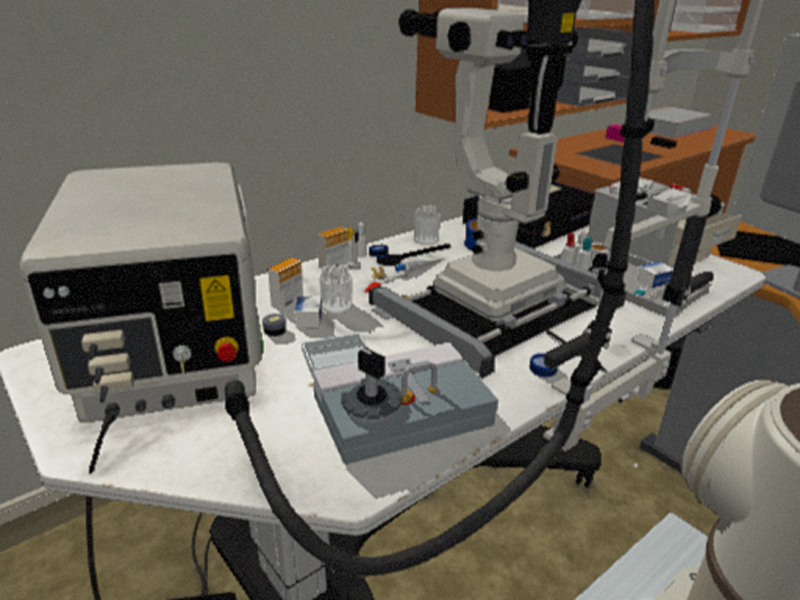

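View pics/top0.png

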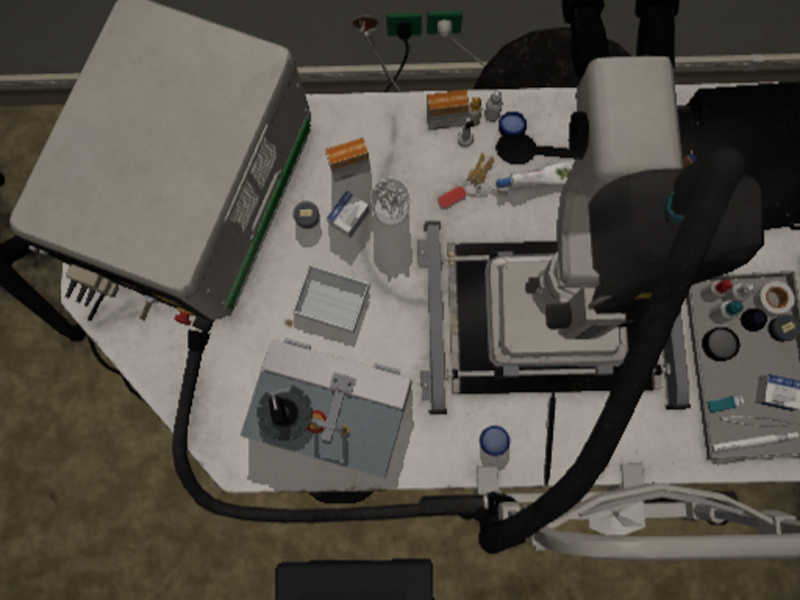

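The scene view shows the box with dial (800×600 picture, about 370,390) and shackle (420,375). The top view shows the dial at (283,410), shackle (330,440) and tray (332,303). Next I'll zoom into both views in one composite.

```bash
cat > h.py <<'E'
import numpy as np, cv2
def K(c):
    h=c["img"].shape[0]; return h/2/np.tan(np.radians(float(c["fov_y"]))/2)
def ray(c,u,v):
    f=K(c); d=np.array([(u-c["cx"])/f,-(v-c["cy"])/f,-1.]); P=c["pose"]; return P[:3,3],P[:3,:3]@d
def plane(c,u,v,z):
    o,d=ray(c,u,v); return o+d*(z-o[2])/d[2]
def proj(c,p):
    P=c["pose"]; q=P[:3,:3].T@(np.asarray(p)-P[:3,3]); f=K(c); return np.array([c["cx"]+f*q[0]/-q[2],c["cy"]-f*q[1]/-q[2]])
def load(n): return dict(np.load(f"pics/{n}.npz"))
E
python3 - <<'E'
from h import *
t=load("top0")["img"]; s=load("scene0")["img"]
a=cv2.resize(t[165:315,150:270],(480,600),interpolation=cv2.INTER_CUBIC) # x4 
b=cv2.resize(s[215:295,190:325],(0,0),fx=5,fy=5,interpolation=cv2.INTER_CUBIC)[:, :]
cv2.imwrite("pics/a.png",a[:,:,::-1]); cv2.imwrite("pics/b.png",b[:,:,::-1])
E
```

```text
(no output)
```

View pics/a.png

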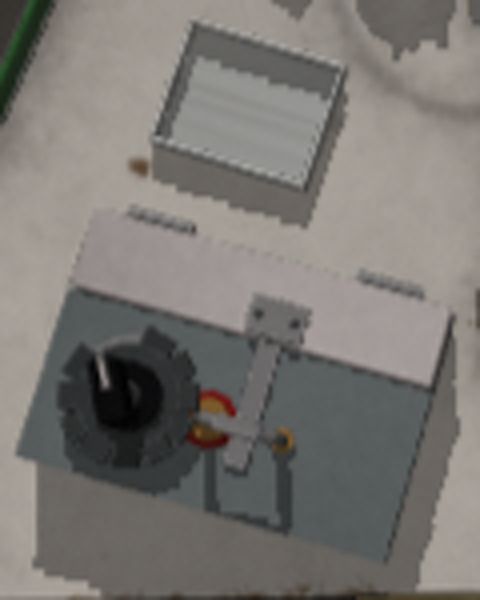

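View pics/b.png

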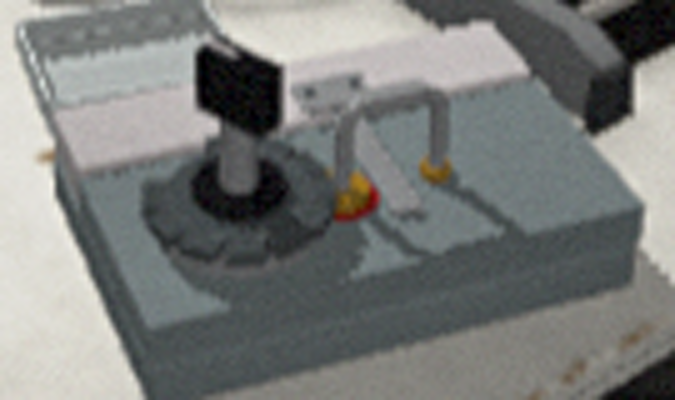

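The top crop shows the deck corners at about (95,210), (452,312), (388,562) and (18,455). The tray rim corners are at (195,22), (345,68), (305,188) and (153,140), and the white pointer runs from (98,350) to (108,388). In the scene crop the bar grip is at (240,90) and the shackle top at (395,95).

Run:
```python
from h import *
c=load("top0"); s=load("scene0")
P=lambda u,v,z:plane(c,150+u/4-.375,165+v/4-.375,z)
B=[P(95,210,.054),P(452,312,.054),P(388,562,.05),P(18,455,.05)]
for b in B: print("box",b.round(4))
print("sides",[np.linalg.norm((B[i]-B[i-1])[:2]).round(4) for i in range(4)])
dy=(B[0]-B[1])+(B[3]-B[2]); yaw=np.arctan2(-dy[0],dy[1]); dx=(B[0]-B[3])+(B[1]-B[2]); print("yaw",yaw,np.arctan2(dx[1],dx[0]))
yaw=(2*yaw+np.arctan2(dx[1],dx[0]))/3
R=np.array([[np.cos(yaw),-np.sin(yaw)],[np.sin(yaw),np.cos(yaw)]])
ctr=np.mean(B,0)[:2]; print("ctr",ctr,"yaw",yaw)
ax=ctr+R@[-.025,.055]; sg=ctr+R@[-.025,-.013]; print("dial",ax,"shackle",sg)
T=[P(*q,.018) for q in ((195,22),(345,68),(305,188),(153,140))]
print("tray",np.mean(T,0),[np.linalg.norm(T[i]-T[i-1]).round(3) for i in range(4)])
a,b=P(98,350,.132),P(108,388,.132); print("pointer",a,b,"len",np.linalg.norm(a-b))
for nm,e in(("outer",a),("inner",b)):
    w=R.T@(e[:2]-ax); print(nm,w, "angle from -y:",np.arctan2(w[0],-w[1]))
w=R.T@(a-b)[:2]; print("line dir dial angle",np.arctan2(w[0],-w[1]),np.arctan2(w[0],-w[1])/.5236)
for nm,cam,sc,off in(("top",c,4,(150,165)),("scene",s,5,(190,215))):
    for n,p in(("axisdeck",(*ax,.065)),("axisbar",(*ax,.12)),("axistop",(*ax,.132)),("shk",(*sg,.1))):
        print(nm,n,((proj(cam,p)-off+.375)*sc).round(0))
```

```text
box [0.5841 0.067  0.054 ]
box [ 0.5203 -0.1397  0.054 ]
box [ 0.3807 -0.1005  0.05  ]
box [0.4443 0.11   0.05  ]
sides [np.float64(0.1462), np.float64(0.2163), np.float64(0.145), np.float64(0.2199)]
yaw -0.2965227020993958 -0.28639566422574114
ctr [ 0.48235731 -0.0157917 ] yaw -0.29314702280817756
dial [0.47431698 0.04408612] shackle [ 0.45466726 -0.02101295]
tray [ 0.652304   -0.01951371  0.018     ] [np.float64(0.077), np.float64(0.097), np.float64(0.077), np.float64(0.097)]
pointer [0.49684986 0.04993146 0.132     ] [0.47657908 0.04433545 0.132     ] len 0.021029024190070227
outer [0.01988251 0.01210722] angle from -y: 2.1177622153031757
inner [0.00209355 0.00089237] angle from -y: 1.9737225413781194
line dir dial angle 2.1332972477376777 4.0742880972835716
top axisdeck [129. 398.]
top axisbar [112. 393.]
top axistop [108. 392.]
top shk [237. 429.]
scene axisdeck [241. 191.]
scene axisbar [241.  81.]
scene axistop [241.  56.]
scene shk [395.  89.]
```

```bash
cat >> h.py <<'E'
from scipy.spatial.transform import Rotation as Rr
def go(target,ang=None):
    """shift (scaled) in current tool axes, and tool-z turn (scaled) to put tool y at world angle ang"""
    from workcell import telemetry
    o=telemetry.get_obs(); R=Rr.from_quat(o["tool_rot"]).as_matrix(); p=np.array(o["eef_pos"])
    y=np.arctan2(R[1,1],R[0,1])
    print("tcp",p.round(4),"yang",y.round(3),"tilt",R[:,2].round(3),"F",np.round(o["ft_force"],1),"w",round(float(o["grip_width"]),4),"gf",np.round(o["grasp_force"],1),"j",np.round(o["joint_pos"],2),"t",o["clock"])
    print("shift/0.3",(R.T@(np.array(target)-p)/.3).round(4))
    if ang is not None:
        d=(y-ang+np.pi)%(2*np.pi)-np.pi; print("turn z/360",(d/(2*np.pi)).round(4))
E
python3 - <<'E'
from h import *
s=load("scene0");t=load("top0")
for q in((75,415),(260,390),(232,415),(120,600)): print("table pt",plane(s,q[0]*.64,q[1]*.64,0).round(3))
for q in((15,215),(220,320),(205,525),(440,505)): print("top",[plane(t,q[0]*.64,q[1]*.64,z)[:2].round(3).tolist() for z in(0,.3)])
go((0.474,.044,.23),1.80)
E
```

```text
table pt [0.756 0.351 0.   ]
table pt [0.652 0.12  0.   ]
table pt [0.624 0.178 0.   ]
table pt [0.429 0.39  0.   ]
top [[0.805, 0.497], [0.706, 0.334]]
top [[0.625, 0.158], [0.572, 0.081]]
top [[0.314, 0.172], [0.34, 0.092]]
top [[0.336, -0.18], [0.357, -0.17]]
tcp [0.1211 0.4846 0.2305] yang 1.326 tilt [-0.    -0.002 -1.   ] F [ 0.2 -0.3  0.2] w 0.0855 gf 0.0 j [1.33 0.24 0.   1.34 0.   1.57] t 0.1
shift/0.3 [-1.4974 -1.1395  0.0037]
turn z/360 -0.0755
```

```bash
python3 -m inch '[[[0,0,0],[-0.1,-0.076,0],-1],[[0,0,0],[-0.1,-0.076,0],-1],[[0,0,0],[-0.1,-0.076,0],-1],[[0,0,0],[-0.1,-0.076,0],-1],[[0,0,0],[-0.1,-0.076,0],-1],[[0,0,0],[-0.1,-0.076,0],-1],[[0,0,0],[-0.1,-0.076,0],-1],[[0,0,0],[-0.1,-0.076,0],-1],[[0,0,0],[-0.1,-0.076,0],-1],[[0,0,0],[-0.1,-0.076,0],-1]]' && python3 -m inch '[[[0,0,0],[-0.1,-0.076,0],-1],[[0,0,0],[-0.1,-0.076,0],-1],[[0,0,0],[-0.1,-0.076,0],-1],[[0,0,0],[-0.1,-0.076,0],-1],[[0,0,-0.0151],[0,0,0],-1],[[0,0,-0.0151],[0,0,0],-1],[[0,0,-0.0151],[0,0,0],-1],[[0,0,-0.0151],[0,0,0],-1],[[0,0,-0.0151],[0,0,0],-1],[[0,0,0],[0,0,0],-1]]'
python3 - <<'E'
from h import *
go((0.4743,.0441,.23),1.80)
E
```

```text
clock: 0.93
eef_pos: [0.3575, 0.1894, 0.2312]
tool_rot: [0.122, 0.993, -0.0, -0.0]
ft_force: [1.1, 0.6, 0.3]
grip_width: 0.0851
grasp_force: 0.0
clock: 1.77
eef_pos: [0.451, 0.0734, 0.2308]
tool_rot: [-0.115, 0.993, -0.0, -0.001]
ft_force: [-0.2, -0.5, -0.4]
grip_width: 0.0851
grasp_force: 0.0
tcp [0.451  0.0734 0.2308] yang 1.802 tilt [-0.001 -0.    -1.   ] F [-0.2 -0.5 -0.4] w 0.0851 gf 0.0 j [ 0.16  0.16 -0.1   1.31  0.   -0.07] t 1.7667
shift/0.3 [-0.0533 -0.113   0.0027]
turn z/360 0.0003
```

```bash
python3 -m inch '[[[0,0,0],[-0.0533,-0.113,0],-1],[[0,0,0],[0,0,0],-1],[[0,0,0],[0,0,0],-1]]'
python3 - <<'E'
from h import *
from workcell import vision
c=vision.camera("wrist"); np.savez("pics/w1.npz",**c)
go((0.4743,.0441,.106),1.80)
q=-.2931
for n,p in(("axtop",(.4743,.0441,.132)),("ptr",(.4743+.018*np.cos(q+2.094-1.571),.0441+.018*np.sin(q+2.094-1.571),.132)),("shk",(.4547,-.021,.1))): print(n,proj(c,p).round(1), (proj(c,p)*1.5).round())
cv2.imwrite("pics/w1.png",cv2.resize(c["img"][:,:,::-1],(768,576)))
E
```

```text
clock: 2.02
eef_pos: [0.475, 0.0434, 0.2308]
tool_rot: [-0.112, 0.994, 0.0, -0.0]
ft_force: [-0.0, 0.2, 0.0]
grip_width: 0.0851
grasp_force: 0.0
tcp [0.4744 0.0439 0.2308] yang 1.797 tilt [-0.001  0.    -1.   ] F [-0.8  0.8 -0.1] w 0.0854 gf 0.0 j [ 0.09  0.2  -0.05  1.32  0.   -0.13] t 2.0667
shift/0.3 [-4.000e-04  4.000e-04  4.162e-01]
turn z/360 -0.0004
axtop [264.5 188.9] [397. 283.]
ptr [264.6 208.4] [397. 313.]
shk [202.  145.4] [303. 218.]
```

View pics/w1.png

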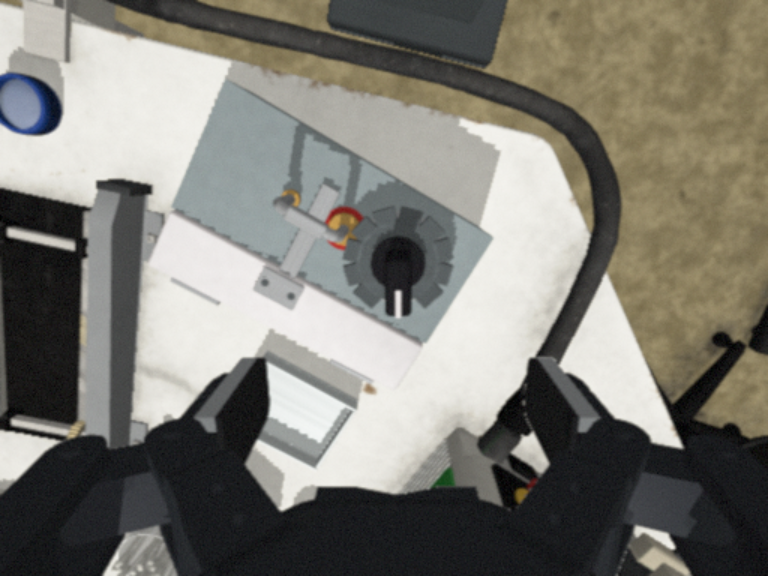

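The wrist view shows the bar vertical at x≈398 px with its pointer at (397,305). That matches the predicted axis and the 2.094 dial angle, so I'll descend and grip.

```bash
python3 -m inch '[[[0,0,0],[0,0,0.104],-1],[[0,0,0],[0,0,0.104],-1],[[0,0,0],[0,0,0.104],-1],[[0,0,0],[0,0,0.104],-1],[[0,0,0],[0,0,0],1],[[0,0,0],[0,0,0],1],[[0,0,0],[0,0,0],1],[[0,0,0],[0,0,0],1],[[0,0,0],[0,0,0],1],[[0,0,0],[0,0,0],1]]' && python3 -m inch '[[[0,0,0],[0,0,0],1],[[0,0,0],[0,0,0],1],[[0,0,0],[0,0,0],1],[[0,0,0],[0,0,0],1]]'
python3 - <<'E'
from h import *
go((0.4743,.0441,.106),1.80)
E
```

```text
clock: 2.9
eef_pos: [0.4761, 0.0442, 0.1085]
tool_rot: [-0.114, 0.993, -0.0, 0.002]
ft_force: [-1.4, -0.8, 4.4]
grip_width: 0.0149
grasp_force: 59.9
clock: 3.23
eef_pos: [0.4761, 0.0442, 0.1085]
tool_rot: [-0.114, 0.993, -0.0, 0.002]
ft_force: [-0.7, -0.6, 6.6]
grip_width: 0.0152
grasp_force: 60.4
tcp [0.4761 0.0442 0.1085] yang 1.8 tilt [ 0.004  0.    -1.   ] F [-0.7 -0.6  6.6] w 0.0152 gf 60.4 j [ 0.09  0.29 -0.27  1.01 -0.   -0.14] t 3.2333
shift/0.3 [0.0059 0.001  0.0084]
turn z/360 0.0
```

```bash
python3 -m inch '[[[0,0,0.0185],[0,0,0],1],[[0,0,0.0185],[0,0,0],1],[[0,0,0.0185],[0,0,0],1],[[0,0,0.0185],[0,0,0],1],[[0,0,0.0185],[0,0,0],1],[[0,0,0],[0,0,0],1]]'
python3 - <<'E'
from h import *
go((0.4743,.0441,.108),-.293)
E
```

```text
clock: 3.73
eef_pos: [0.4761, 0.044, 0.1085]
tool_rot: [0.177, 0.984, 0.0, 0.002]
ft_force: [-0.4, -0.3, 6.9]
grip_width: 0.0149
grasp_force: 60.3
tcp [0.4761 0.044  0.1085] yang 1.215 tilt [ 0.004 -0.    -1.   ] F [-0.4 -0.3  6.9] w 0.0149 gf 60.3 j [ 0.09  0.29 -0.27  1.01 -0.    0.45] t 3.7333
shift/0.3 [ 0.0056 -0.0017  0.0017]
turn z/360 0.24
```

```bash
python3 -m inch '[[[0,0,0.0185],[0,0,0],1],[[0,0,0.0185],[0,0,0],1],[[0,0,0.0185],[0,0,0],1],[[0,0,0.0185],[0,0,0],1],[[0,0,0.0185],[0,0,0],1],[[0,0,0.0185],[0,0,0],1],[[0,0,0.0185],[0,0,0],1],[[0,0,0.0185],[0,0,0],1],[[0,0,0.0185],[0,0,0],1],[[0,0,0],[0,0,0],1]]' && python3 -m inch '[[[0,0,0.0185],[0,0,0],1],[[0,0,0.0185],[0,0,0],1],[[0,0,0.0185],[0,0,0],1],[[0,0,0.0185],[0,0,0],1],[[0,0,0],[0,0,0],1],[[0,0,0],[0,0,0],1]]'
python3 - <<'E'
from h import *
go((0.4743,.0441,.108),-.293)
E
```

```text
clock: 4.57
eef_pos: [0.4758, 0.0437, 0.1085]
tool_rot: [0.645, 0.764, 0.001, 0.002]
ft_force: [-0.8, -0.6, 7.5]
grip_width: 0.0146
grasp_force: 60.6
clock: 5.07
eef_pos: [0.4756, 0.0438, 0.1085]
tool_rot: [0.803, 0.596, 0.001, 0.001]
ft_force: [-2.1, -2.0, 6.8]
grip_width: 0.0147
grasp_force: 60.6
tcp [0.4756 0.0438 0.1085] yang -0.293 tilt [ 0.003 -0.001 -1.   ] F [-2.1 -2.   6.8] w 0.0147 gf 60.6 j [ 0.09  0.29 -0.27  1.01 -0.    1.96] t 5.0667
shift/0.3 [-0.0003 -0.0044  0.0016]
turn z/360 0.0
```

Now open, rise 12 cm, and look.

```bash
python3 -m inch '[[[0,0,0],[0,0,0],-1],[[0,0,0],[0,0,0],-1],[[0,0,0],[0,0,0],-1],[[0,0,0],[0,0,0],-1],[[0,0,0],[0,0,0],-1],[[0,0,0],[0,0,-0.1],-1],[[0,0,0],[0,0,-0.1],-1],[[0,0,0],[0,0,-0.1],-1],[[0,0,0],[0,0,-0.1],-1],[[0,0,0],[0,0,0],-1]]'
python3 - <<'E'
from h import *
from workcell import vision
t=vision.camera("wrist"); np.savez("pics/w2.npz",**t)
go((.4547,-.021,.2),-.293)
for n,p in(("axtop",(.4743,.0441,.132)),("shk",(.4547,-.021,.1))): print(n,(proj(t,p)*1.5).round())
cv2.imwrite("pics/w2.png",cv2.resize(t["img"][:,:,::-1],(768,576)))
E
```

```text
clock: 5.9
eef_pos: [0.478, 0.0446, 0.2326]
tool_rot: [0.802, 0.597, 0.005, 0.003]
ft_force: [1.1, 0.5, 1.1]
grip_width: 0.0853
grasp_force: 0.0
tcp [0.4769 0.0445 0.2299] yang -0.292 tilt [ 0.007  0.001 -1.   ] F [ 0.3 -0.1 -1. ] w 0.0855 gf 0.0 j [ 0.09  0.19 -0.06  1.31  0.    1.96] t 5.95
shift/0.3 [-0.2308 -0.0088  0.0989]
turn z/360 0.0002
axtop [387. 292.]
shk [388. 371.]
```

View pics/w2.png

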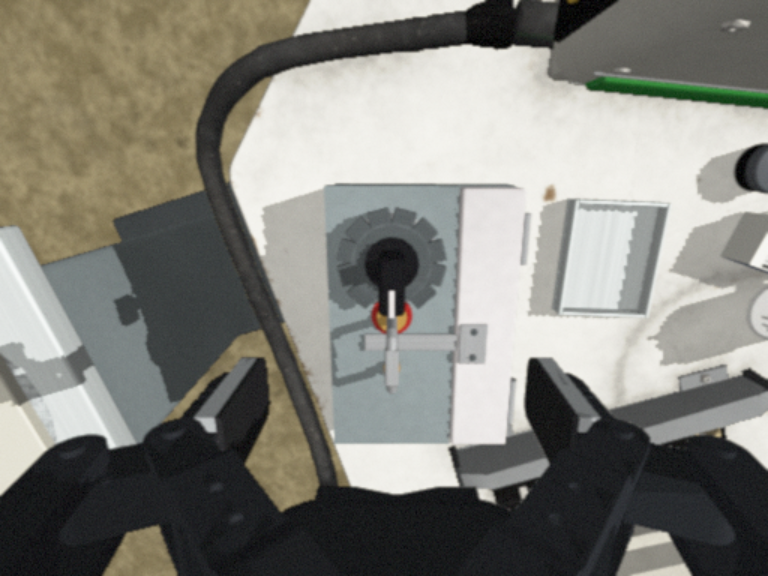

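The pointer (391,305) now faces the shackle bar (391,370). The shackle sits about 2 mm farther along box +x than I estimated, so I'm correcting for that.

```bash
python3 -m inch '[[[0,0,0],[-0.113,0,0],-1],[[0,0,0],[-0.115,0,0],-1],[[0,0,0],[0,0,0],-1],[[0,0,0],[0,0,0],-1]]'
python3 - <<'E'
from h import *
from workcell import vision
t=vision.camera("wrist")
go((.4565,-.0215,.078),-.293)
for n,p in(("axtop",(.4765,.0435,.132)),("shk",(.4565,-.0215,.1))): print(n,(proj(t,p)*1.5).round())
cv2.imwrite("pics/w3.png",cv2.resize(t["img"][:,:,::-1],(768,576)))
E
```

```text
clock: 6.28
eef_pos: [0.4538, -0.0224, 0.2253]
tool_rot: [0.803, 0.595, -0.001, -0.001]
ft_force: [0.7, 0.7, 0.3]
grip_width: 0.0853
grasp_force: 0.0
tcp [ 0.4543 -0.0216  0.2255] yang -0.294 tilt [-0.002  0.001 -1.   ] F [ 0.5 -0.6  0.5] w 0.0855 gf 0.0 j [-0.05  0.16 -0.12  1.3   0.    1.82] t 6.3333
shift/0.3 [0.0024 0.0079 0.4916]
turn z/360 -0.0001
axtop [399. 165.]
shk [399. 275.]
```

View pics/w3.png

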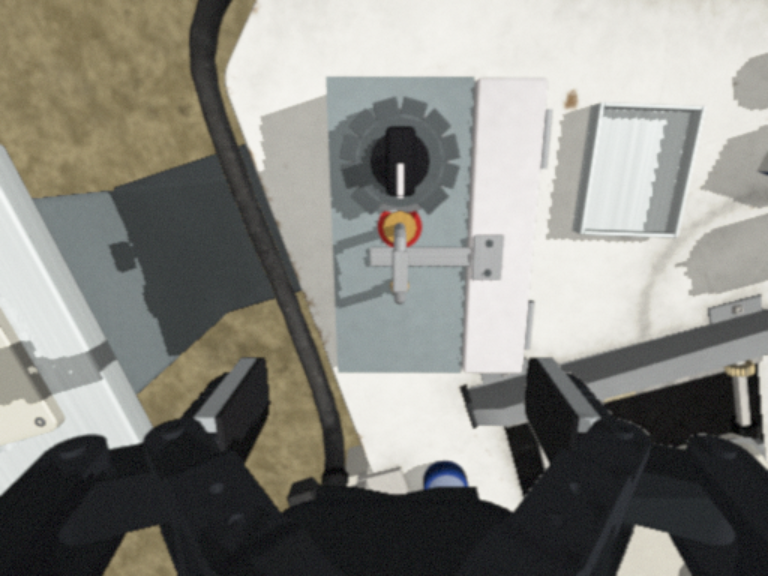

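The shackle bar is centred at about (400,275), on the prediction of (399,275), and the pointer is straight. Next: descend and grip.

```bash
python3 -m inch '[[[0,0,0],[0.0024,0.008,0.09],-1],[[0,0,0],[0,0,0.1],-1],[[0,0,0],[0,0,0.1],-1],[[0,0,0],[0,0,0.1],-1],[[0,0,0],[0,0,0.1],-1],[[0,0,0],[0,0,0],-1],[[0,0,0],[0,0,0],-1]]'
python3 - <<'E'
from h import *
go((.4565,-.0215,.078),-.293)
E
```

```text
clock: 6.92
eef_pos: [0.4557, -0.0203, 0.078]
tool_rot: [0.802, 0.597, -0.002, -0.002]
ft_force: [-0.5, 0.4, 0.3]
grip_width: 0.0853
grasp_force: 0.0
tcp [ 0.4557 -0.0203  0.078 ] yang -0.29 tilt [-0.005  0.    -1.   ] F [-0.5  0.4  0.3] w 0.0853 gf 0.0 j [-0.04  0.29 -0.36  0.93  0.    1.82] t 6.9167
shift/0.3 [-0.0031  0.0038  0.    ]
turn z/360 0.0004
```

```bash
python3 -m inch '[[[0,0,0],[-0.003,0.003,0],0],[[0,0,0],[0,0,0],1],[[0,0,0],[0,0,0],1],[[0,0,0],[0,0,0],1],[[0,0,0],[0,0,0],1],[[0,0,0],[0,0,0],1],[[0,0,0],[0,0,0],1],[[0,0,0],[0,0,0],1],[[0,0,0],[0,0,0],1]]'
python3 - <<'E'
from h import *
go((.4565,-.0215,.078),-.293)
E
```

```text
clock: 7.67
eef_pos: [0.4585, -0.0225, 0.08]
tool_rot: [0.802, 0.597, 0.0, 0.0]
ft_force: [0.5, -0.1, 5.0]
grip_width: 0.0086
grasp_force: 59.9
tcp [ 0.4585 -0.0225  0.08  ] yang -0.292 tilt [ 0.001 -0.    -1.   ] F [ 0.5 -0.1  5. ] w 0.0086 gf 59.9 j [-0.05  0.29 -0.35  0.93 -0.    1.81] t 7.6667
shift/0.3 [ 0.0013 -0.0074  0.0068]
turn z/360 0.0002
```

```bash
python3 -m inch '[[[0,0,0],[0,0,-0.01],1],[[0,0,0],[0,0,-0.01],1],[[0,0,0],[0,0,-0.01],1],[[0,0,0],[0,0,0],1],[[0,0,0],[0,0,0],1]]'
```

```text
clock: 8.08
eef_pos: [0.458, -0.0224, 0.0885]
tool_rot: [0.802, 0.597, 0.0, 0.0]
ft_force: [-0.1, 0.5, -2.2]
grip_width: 0.008
grasp_force: 59.2
```

```bash
python3 -m inch '[[[0,0,0],[0,0,-0.03],1],[[0,0,0],[0,0,-0.03],1],[[0,0,0],[0,0,-0.03],1],[[0,0,0],[0,0,-0.03],1],[[0,0,0],[0,0,-0.03],1],[[0,0,0],[0,0,-0.03],1],[[0,0,0],[0,0,-0.03],1],[[0,0,0],[0,0,0],1],[[0,0,0],[0,0,0],1]]'
python3 - <<'E'
from h import *
go((.653,-.0195,.14),-.293)
E
```

```text
clock: 8.83
eef_pos: [0.4586, -0.0224, 0.1522]
tool_rot: [0.802, 0.597, 0.001, 0.001]
ft_force: [-0.2, 0.8, -1.7]
grip_width: 0.0089
grasp_force: 59.2
tcp [ 0.4586 -0.0224  0.1522] yang -0.292 tilt [ 0.002 -0.    -1.   ] F [-0.2  0.8 -1.7] w 0.0089 gf 59.2 j [-0.05  0.21 -0.25  1.11 -0.    1.81] t 8.8333
shift/0.3 [0.1958 0.6179 0.0419]
turn z/360 0.0002
```

```bash
python3 -m inch '[[[0,0,0],[0.0196,0.0618,0],1],[[0,0,0],[0.0196,0.0618,0],1],[[0,0,0],[0.0196,0.0618,0],1],[[0,0,0],[0.0196,0.0618,0],1],[[0,0,0],[0.0196,0.0618,0],1],[[0,0,0],[0.0196,0.0618,0],1],[[0,0,0],[0.0196,0.0618,0],1],[[0,0,0],[0.0196,0.0618,0],1],[[0,0,0],[0.0196,0.0618,0],1],[[0,0,0],[0.0196,0.0618,0.02],1]]' && python3 -m inch '[[[0,0,0],[0,0,0.02],1],[[0,0,0],[0,0,0],1],[[0,0,0],[0,0,0],1],[[0,0,0],[0,0,0],1],[[0,0,0],[0,0,0],1],[[0,0,0],[0,0,0],1],[[0,0,0],[0,0,0],1]]'
python3 - <<'E'
from h import *
from workcell import vision
go((.653,-.0195,.14),-.293)
t=vision.camera("scene")["img"][190:310,180:340]; w=vision.camera("wrist")["img"]
a=cv2.resize(t,(0,0),fx=2.5,fy=2.5); b=cv2.resize(w,(400,300))
cv2.imwrite("pics/f.png",np.hstack([a,b])[:,:,::-1])
E
```

```text
clock: 9.67
eef_pos: [0.6536, -0.0194, 0.1454]
tool_rot: [0.802, 0.597, 0.0, 0.0]
ft_force: [-0.0, -0.2, -0.2]
grip_width: 0.0087
grasp_force: 59.2
clock: 10.25
eef_pos: [0.6524, -0.0194, 0.1403]
tool_rot: [0.802, 0.597, 0.0, 0.0]
ft_force: [0.4, -0.1, -1.6]
grip_width: 0.0087
grasp_force: 59.2
tcp [ 0.6524 -0.0194  0.1403] yang -0.292 tilt [ 0.001 -0.    -1.   ] F [ 0.4 -0.1 -1.6] w 0.0087 gf 59.2 j [-0.03  0.59  0.3   1.28 -0.    1.83] t 10.25
shift/0.3 [0.0004 0.0021 0.001 ]
turn z/360 0.0002
```

View pics/f.png

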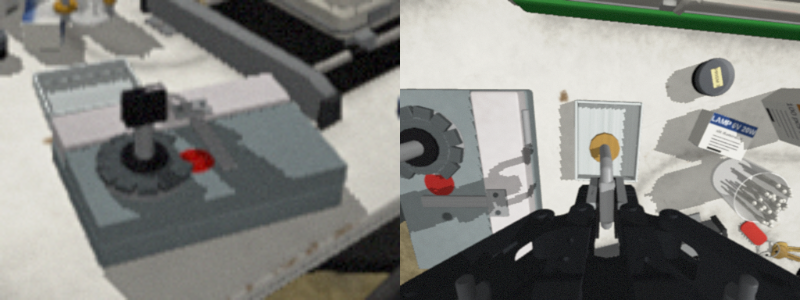

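Run:
```python
from h import *
from workcell import vision
s=vision.camera("scene"); print(proj(s,(.652,-.0195,.1)),proj(s,(.652,-.0195,.003)))
cv2.imwrite("pics/g.png",cv2.resize(s["img"][100:290,130:385],(0,0),fx=3,fy=3)[:,:,::-1])
```

```text
[215.0362727  195.01505364] [216.08417138 228.31486463]
```

View pics/g.png

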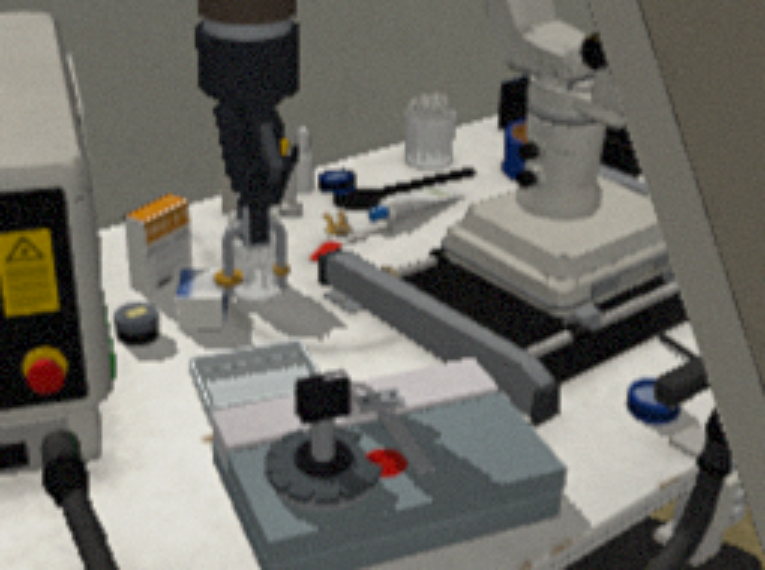

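The shackle is upright in the gripper. Its feet are at about (255,275) in the crop, which is camera pixel (215,192), matching the predicted point 10 cm above the tray. The bystanders are where they were, so I'm handing in.

```bash
python3 -c "
from workcell import workorder; print(workorder.job_done())"
```

```text
the job is handed in; nothing more can be done
None
```

The dial is at its open notch, and the shackle was drawn out and is held upright and still about 10 cm above the middle of the tray; the job is handed in at about 10 s on the clock, but no verdict came back.

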